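# Load the specimen carrier in the cell imager

## Task

Draw the upright light shield up out of its slot in the cell imager and lean it, standing on its bottom edge, at a slant against the lamp power unit, and let go of it. Then take the specimen carrier, which has a grip lug, slide it pin-hole end first under the imager's bridge until it drops over the hidden locating pin, and press it fully down onto the sprung platen. Finish while still holding the carrier pressed down to the stop, without letting go, with the shield still leaning and the other things on the bench left alone.

Things in the scene. Friction and masses are not known exactly. Their poses are not given: they have to be found in the camera images.
- imager: White low benchtop cell imager, fixed, 115 mm high. Origin on the bench under the centre of the seated carrier; x = loading direction, from the open mouth towards the bridge; z up. Base block x = -110 to +160 mm, y = -85 to +85 mm, top at z = 26 mm. When home, the carrier's axes and centre coincide in plan with the imager's.
- mouth (a point): Middle of the mouth between the two guide rails, 85 mm along the imager's -x from its origin, at z = 48 mm, the rail tops. Rails run along x to x = +80 mm, inner faces at y = +-47.5 mm; before x = -85 mm they flare outwards to the base's edge at x = -110 mm.
- bridge (a point): Middle of the lower front edge of the bridge, at x = +18 mm in the imager's frame, z = 82 mm. The bridge is a solid block from there to x = +160 mm, underside z = 82 mm, top z = 115 mm, legs at |y| 63 to 85 mm; loads go in beneath it from the -x side.
- slot (a point): Centre of the light shield's slot at the rail tops: imager x = 0, z = 48 mm. Two slotted posts (|y| 54 to 70 mm, |x| up to 10 mm, tops at z = 116 mm) hold the shield upright there; it lifts straight up.
- pin (a point): Tip of the hidden locating pin, 50 mm along the imager's +x from its origin, 32 mm inside the bridge's front face, on the centre line, at z = 41 mm. Pin fixed, 9 mm in diameter, tip tapered to 5 mm over the last 3.5 mm; it stands 5 mm above the platen at rest. Axes as the imager's.
- platen (a joint): Sprung platen between the rails, 145 x 88 mm, dark steel, centred on the imager's origin: 0 = up (its top at z = 36 mm), grows as it is pressed down, 0.005 m = at its stop. Holds up the carrier's weight; beyond that a push of about 3 N starts it and about 7 N brings it to the stop; it springs back when let go. The pin does not move with it.
- shield_center (a point): Centre of the light shield: flat dark plastic panel, 8 mm thick (own x), 124 mm wide (own y), 150 mm tall (own z, up), about 0.17 kg, loose. At the start it stands in the imager's slot (2 mm play), parallel to the imager's y axis, its lower edge on the rail tops at z = 48 mm, its upper edge at z = 198 mm.
- shield: The light shield: same axes as shield_center, origin at the middle of its lower edge.
- power_unit: White lamp power unit, fixed box 200 (x) x 170 (y) x 100 mm high. Origin on the bench under its centre; its flat front face, 100 mm from the origin, looks along its own -x, towards the robot; bench in front of it is free.
- carrier_lug (a point): Centre of the carrier's grip lug, an upright rib 12 mm thick (x), 40 mm wide (y), reaching from the plate's top to 62 mm above the plate's underside; this point is 35 mm above the underside, 50 mm from the plate's centre along its -x. Axes are the carrier's: x from the lug towards the pin hole, z up.
- carrier_hole (a point): Centre of the carrier's pin hole (12.5 mm in diameter, through) at the plate's underside, 100 mm along the carrier's +x from the lug.
- carrier: Specimen carrier, loose, lying flat on the bench: aluminium plate 150 (x) x 90 (y) x 8 mm with a 34 x 50 mm window in its middle, the pin hole at its +x end and the grip lug at its -x end, about 0.25 kg. Origin at the centre of the underside.
- dish: Bystander: clear closed dish, 88 mm across, 16 mm high.
- marker: Bystander: marker pen lying, 134 mm long, 14 mm thick.
- tip_box: Bystander: tip box, 122 x 87 x 72 mm high.
- adapter: Bystander: black power adapter, 110 x 50 x 32 mm.
- jar: Bystander: glass jar, 60 mm across, 75 mm high.
Mind the look-alikes: they are no part of the job. Of the things like the shield, leave any that is turquoise; of the rest the larger one is meant. Leave any black look-alike of the carrier alone.

How it is judged:
By the outcome, as a careful person would: the job done as asked, in the order asked, and still so for the second after the job is handed in, while the arm keeps its last pose, push and grip.
It also fails if it takes over 61 s, if anything falls off the work surface, if the arm or the gripper's body presses on something with over 40 N, if the wrist force passes 120 N, or if a joint passes its speed limit or range.

## Robot

A 6-joint arm with a two-finger parallel gripper is mounted at the origin on the work surface. World frame = base frame: x ahead of the robot, y to its left, z up, the work surface at z = 0. Lengths are in m, angles in rad, forces in N, time in s.
With the tool pointing down it reaches from about 0.4 to 0.825 m from the base axis. Payload 7 kg.
Tool frame: the origin (TCP) lies at the very end of the fingers, on their centre line; the grasp point (between the pads) lies 19 mm behind it (arm.pinch_z is the z of the grasp point in the tool frame, in m); z points along the fingers, y is the direction in which the jaws open and shut (so a half turn about z gives the same grasp; the last joint's range is limited). The gripper opens to 88 mm and grips with 3 to 60 N. Pads are 19 mm wide; open, the fingers measure 130 mm over their backs; the gripper's body (78 mm by 193 mm) begins 47 mm behind the grasp point.
Start: joints at [1.537, 0.359, 0.012, 0, -1.224, -0.288], TCP at [0.213, 0.64, 0.227] pointing down, gripper open.
Joint ranges: [-3.07, 3.07], [-1.43, 2.12], [-1.02, 1.25], [-3.03, 1.67], [-3.05, -0], [-3.03, 3.03]. Speed limits (rad/s): [2.39, 2.39, 3.01, 3.14, 3.14, 3.14].

## Interface

Orientations are given as [roll, pitch, yaw] about the fixed x, y, z axes, in that order (R = Rz(yaw) Ry(pitch) Rx(roll)).
In Python, from station import arm gives the robot as it stands.
- The arm moves only by the tool drive_tool, never from a script. Its argument "targets" is a list of rows, each a list of 6 numbers: the shift along the world's x, y, z in units of 0.04 m (1.0 is 0.04 m), then the turn, a rotation vector about the world's x, y, z in units of 6 degrees (1.0 is 6 degrees). In form: [[x, y, z, wx, wy, wz], ...]. A call has 1 to 5 rows; each row shifts and turns the commanded pose from where the row before left it; what a row does not reach is not made up. A row lasts 1/8 s, in which the tool goes at most 62.5 mm and 10.7 degrees, less where a joint would pass 70% of its speed; a pose out of reach is approached as far as the arm can. A call with a number of a shift or a turn outside -1 to 1 is refused whole. A call with a gripper value outside its range is refused whole. "claw" is the opening, from 0 (shut) to 1 (fully open), set as the call begins (left out, the last holds). The fingers move at their own pace and stop on an object; "newtons" is the grip in N (left out, the last holds). Time passes only in rows, so rows that do not move let the fingers close. It gives the time, the measured TCP pose, the force and the opening at its end, in the units of the state.
- arm.get_state(): the state, without advancing time (a new reading comes with each control period).
- arm.grab_frame(name): name is "scene" or "top" or "wrist"; returns (picture, depth): 384x512x3 uint8, red, green, blue; 384x512 float32, m along the optical axis (not along the pixel's ray), 0 where there is no reading.
- arm.get_calibration(name): a dict with "mtx" (3x3 intrinsics, pixels), "dist_coeffs" ([k1, k2, p1, p2, k3] as OpenCV has them; the pictures are not rectified), "origin" and "rotation" of the camera in the world. Camera axes: x right, y up, looking along -z (the intrinsics and any distortion apply to the point x, -y, -z); pixel columns grow to the right and rows downward; lengths in m; the calibration is good to about 2 mm. A picture is of the moment at which its call begins: read the wrist's pose just before it. get_calibration takes no time and is no camera call; for the wrist camera it gives the pose at the moment of the call.
- arm.job_done(): hands the job in, once; it reports no verdict.
Trained networks look in the newest picture that a camera, given by its name, has taken for a name from the list of things; names that differ only in an ending like _2 or _b are one class to them, and where a whole thing is asked for, a point or a joint stands for the part that bears it (a point fixed in the world has none). Each returns a list of dicts, best first, with "score" (0 to 1); they miss things now and then, are a little off and sometimes report something else, mostly with a low value. They report only what shows in the picture. A call takes as long as a camera call. They do not tell look-alikes from the thing itself.
- arm.search_frame(target, camera): "point" ([x, y, z] in m, in the coordinates of the camera as it stood for that picture, good to about 4 mm: the middle of the surface that is visible of it).
- arm.cut_out(target, camera): "pixels" (384x512 bool, what is visible of it).
- arm.landmark_of(target, camera): "point" ([x, y, z] in m, in the coordinates of the camera as it stood for that picture, good to about 4 mm: a listed point, or the origin of a listed thing).
The state is a dict: "t": time; "q": joint angles; "qd": joint speeds; "joint_efforts": joint torques, N m; "eef_pos": TCP position; "ee_rot": TCP orientation; "force": force on the tool from outside, world axes, zero at the start; "moment": the same for the moment, N m; "width": finger opening in m.
Only numpy, scipy, OpenCV 4.12 (cv2) and the standard library are available. Lean on these libraries where they do the work, as an engineer would, in place of code of your own. Each camera call takes 0.05 s, during which the arm holds its last target. There are 200 camera calls.

## Working session

There is one attempt and no reset: what is moved stays moved. The work goes in short steps, Python scripts to look and compute and a tool call to move; the robot and the scene stay as the last step left them, time stands still between calls to the robot, and variables do not carry over. Pictures are saved under pics/ and viewed, about 8 in all and at most 12, crops included, and the job is handed in when it is done.

Besides the shell and the picture viewer there is one more tool, called as name([rows], argument=value, ...), one row to a line, values as JSON. drive_tool: Moves the arm, as the interface text tells. Shifts and turns lie within -1 to 1; 1 stands for 0.04 m of shift or 6 degrees of turn. Its arguments: {"type":"object","properties":{"targets":{"type":"array"},"claw":{"type":"number"},"newtons":{"type":"number"}},"required":["targets"]}

```bash
ls; mkdir -p pics
cat > h.py <<'E'
import numpy as np, cv2
from station import arm
def toW(p,c):
    c=arm.get_calibration(c) if isinstance(c,str) else c
    return np.array(c["rotation"])@np.array(p)+np.array(c["origin"])
def px2w(u,v,d,c):
    n=cv2.undistortPoints(np.array([[[u,v]]],float),np.array(c["mtx"]),np.array(c["dist_coeffs"]))[0,0]
    return toW(np.array([n[0]*d,-n[1]*d,-d]),c)
def cloud(depth,mask,c):
    v,u=np.nonzero(mask&(depth>0)); d=depth[v,u].astype(float)
    n=cv2.undistortPoints(np.stack([u,v],1).astype(float)[:,None],np.array(c["mtx"]),np.array(c["dist_coeffs"]))[:,0]
    return np.stack([n[:,0]*d,-n[:,1]*d,-d],1)@np.array(c["rotation"]).T+np.array(c["origin"])
def w2px(P,c):
    p=(np.atleast_2d(P)-np.array(c["origin"]))@np.array(c["rotation"]); p=p*[1,-1,-1]
    return cv2.projectPoints(p,np.zeros(3),np.zeros(3),np.array(c["mtx"]),np.array(c["dist_coeffs"]))[0][:,0]
E
python3 - <<'E'
from h import *
ims=[]
for n in ["scene","top"]:
    im,d=arm.grab_frame(n); ims.append(im); np.save(n+"_d.npy",d); np.save(n+"_i.npy",im)
    for t in ["imager","mouth","bridge","shield_center","shield","power_unit","carrier_lug","carrier_hole","carrier","slot"]:
        for r in arm.landmark_of(t,n)[:3]:
            print(n,t,round(r["score"],2),toW(r["point"],n).round(3), w2px(toW(r["point"],n),arm.get_calibration(n))[0].round())
cv2.imwrite("pics/a.png",cv2.resize(np.vstack(ims)[:,:,::-1],None,fx=0.78,fy=0.78))
print(arm.get_state())
E
```

```text
pics
scene imager 0.88 [-1.287 -2.195 -1.557] [-108.  555.]
scene mouth 0.87 [-1.293 -2.201 -1.564] [-108.  555.]
scene bridge 0.82 [-1.153 -2.061 -1.424] [-108.  555.]
scene shield_center 0.89 [-1.094 -2.003 -1.365] [-108.  555.]
scene shield_center 0.79 [-1.428 -2.336 -1.698] [-108.  555.]
scene shield_center 0.76 [-1.313 -2.221 -1.584] [-108.  555.]
scene shield 0.93 [-1.222 -2.13  -1.492] [-108.  555.]
scene shield 0.72 [-1.507 -2.415 -1.778] [-108.  555.]
scene shield 0.72 [-1.145 -2.053 -1.416] [-108.  555.]
scene power_unit 0.84 [-1.803 -2.711 -2.073] [-108.  555.]
scene carrier_lug 0.65 [-1.09  -1.998 -1.36 ] [-108.  555.]
scene carrier_lug 0.6 [-0.946 -1.854 -1.217] [-108.  555.]
scene carrier_lug 0.5 [-0.906 -1.814 -1.176] [-108.  555.]
scene carrier_hole 0.97 [-0.911 -1.82  -1.182] [-108.  555.]
scene carrier_hole 0.95 [-1.012 -1.921 -1.283] [-108.  555.]
scene carrier_hole 0.39 [-1.374 -2.282 -1.645] [-108.  555.]
scene carrier 0.85 [-1.083 -1.992 -1.354] [-108.  555.]
scene carrier 0.74 [-1.374 -2.283 -1.645] [-108.  555.]
top imager 0.58 [2.171 1.831 3.137] [-106.  545.
[... 911 characters left out ...]
.9 [2.11  1.77  3.076] [-106.  545.]
{'t': 1.1, 'q': array([ 1.53706226e+00,  3.58611318e-01,  1.18813245e-02, -1.50444803e-05,
       -1.22412235e+00, -2.88107429e-01]), 'qd': array([-1.23847630e-03, -1.55889490e-03,  1.16641649e-03,  2.64412988e-05,
       -1.49635343e-03,  6.41182815e-04]), 'joint_efforts': array([-7.70633255e-05, -5.82403672e+01,  2.93295121e+01,  7.00224638e+00,
        1.24948411e-02, -3.26660154e-05]), 'eef_pos': array([0.21351187, 0.64029766, 0.22654306]), 'ee_rot': array([ 3.14153492e+00, -2.35083626e-06, -3.21846606e-01]), 'force': array([-0.51730816,  0.48205632, -0.35793871]), 'moment': array([ 0.03425666, -0.03077455, -0.00409012]), 'width': 0.08787678626169008}
```

View pics/a.png

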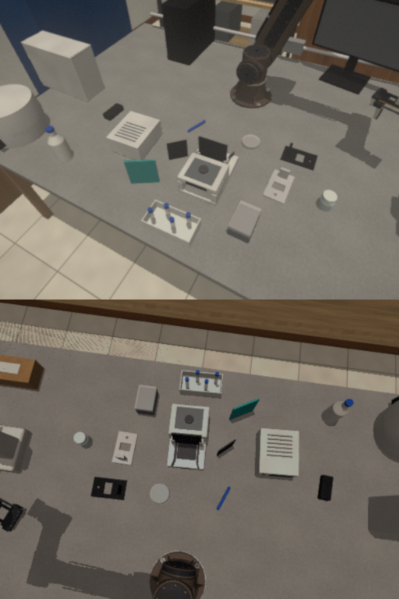

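Run:
```python
from h import *
c=arm.get_calibration("top"); print(c)
r=arm.landmark_of("carrier","top"); print(r[0])
r=arm.search_frame("carrier","top"); print(r)
im=np.load("top_i.npy"); d=np.load("top_d.npy")
cv2.imwrite("pics/b.png",cv2.resize(im[60:290,80:440,::-1],None,fx=2.2,fy=2.2,interpolation=cv2.INTER_CUBIC))
for r in arm.cut_out("carrier","top"):
    P=cloud(d,r["pixels"],c); print(r["score"],P.mean(0),P.min(0),P.max(0))
```

```text
{'mtx': array([[355.8192944 ,   0.        , 250.13779149],
       [  0.        , 355.8192944 , 188.84533827],
       [  0.        ,   0.        ,   1.        ]]), 'dist_coeffs': array([0.00073796, 0.        , 0.        , 0.        , 0.        ]), 'origin': array([ 0.31279165, -0.02745967,  1.27887703]), 'rotation': array([ 0.21432411, -0.00327881, -1.42547678])}
{'point': [-0.3974, -0.1863, -1.2667], 'score': 0.92}
[{'point': [-0.3856, -0.1824, -1.2575], 'score': 0.77}, {'point': [-0.331, -0.0093, -1.2981], 'score': 0.57}]Traceback (most recent call last):
  File "<stdin>", line 8, in <module>
  File "h.py", line 12, in cloud
    return np.stack([n[:,0]*d,-n[:,1]*d,-d],1)@np.array(c["rotation"]).T+np.array(c["origin"])
           ~~~~~~~~~~~~~~~~~~~~~~~~~~~~~~~~~~~~~~~~~~~~~~~~~~~~~~~~~~~~~^~~~~~~~~~~~~~~~~~~~~~
ValueError: operands could not be broadcast together with shapes (859,) (3,)
```

View pics/b.png

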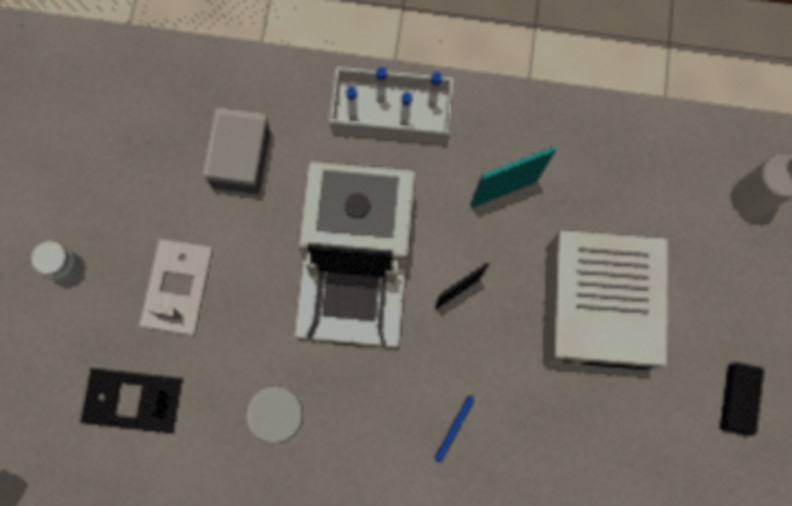

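```bash
sed -i 's/^def toW/from scipy.spatial.transform import Rotation as Ro\n_gc=arm.get_calibration\ndef cal(n):\n    c=dict(_gc(n)); c["rotation"]=Ro.from_euler("xyz",c["rotation"]).as_matrix(); return c\ndef toW/; s/arm.get_calibration(c) if/cal(c) if/' h.py
python3 - <<'E'
from h import *
for n in ["scene","top"]:
    c=cal(n); 
    for t in ["imager","mouth","bridge","slot","shield_center","shield","power_unit","carrier_lug","carrier_hole","carrier"]:
        for r in arm.landmark_of(t,n)[:3]:
            w=toW(r["point"],c); print(n,t,round(r["score"],2),w.round(3), w2px(w,c)[0].round())
    d=np.load(n+"_d.npy")
    for t in ["imager","shield","power_unit","carrier","adapter","dish","marker","tip_box","jar"]:
        for r in arm.cut_out(t,n)[:3]:
            P=cloud(d,r["pixels"],c)
            (cx,cy),(a,b),th=cv2.minAreaRect(P[:,:2].astype(np.float32))
            print(n,t,round(r["score"],2),len(P),"rect",np.round([cx,cy,a,b,th],3),"z",np.percentile(P[:,2],[1,50,99]).round(3))
E
```

```text
scene imager 0.88 [0.587 0.047 0.001] [272. 218.]
scene mouth 0.87 [0.505 0.04  0.05 ] [280. 193.]
scene bridge 0.82 [0.603 0.05  0.078] [271. 208.]
scene shield_center 0.89 [0.591 0.047 0.125] [272. 196.]
scene shield_center 0.79 [ 0.592 -0.129  0.057] [227. 192.]
scene shield_center 0.76 [ 0.772 -0.181  0.076] [184. 219.]
scene shield 0.93 [0.589 0.044 0.046] [271. 210.]
scene shield 0.72 [ 0.593 -0.128  0.003] [228. 202.]
scene shield 0.72 [0.605 0.052 0.08 ] [271. 208.]
scene power_unit 0.84 [ 0.602 -0.358  0.001] [175. 183.]
scene carrier_lug 0.65 [0.343 0.319 0.035] [370. 192.]
scene carrier_lug 0.6 [0.481 0.339 0.036] [364. 221.]
scene carrier_lug 0.5 [0.583 0.34  0.004] [353. 250.]
scene carrier_hole 0.97 [0.58  0.335 0.006] [352. 248.]
scene carrier_hole 0.95 [0.339 0.422 0.001] [397. 207.]
scene carrier_hole 0.39 [0.348 0.138 0.001] [321. 182.]
scene carrier 0.85 [ 0.335  0.374 -0.002] [383. 202.]
scene carrier 0.74 [0.35  0.136 0.002] [320. 182.]
scene imager 0.94 3408 rect [0.602 0.029 0.307 0.218 4.218] z [0.008 0.114 0.127]
scene shield 0.86 617 rect [ 0.547 -0.155  0.1
[... 2253 characters left out ...]
91 3264 rect [ 0.602 -0.378  0.202  0.211  3.713] z [0.022 0.099 0.105]
top power_unit 0.28 3530 rect [0.641 0.053 0.318 0.186 2.684] z [0.001 0.112 0.127]
top carrier 0.82 859 rect [ 0.537  0.336  0.095  0.151 89.165] z [-0.002  0.008  0.063]
top adapter 0.83 466 rect [ 4.850e-01 -5.980e-01  4.800e-02  1.060e-01  8.596e+01] z [0.009 0.031 0.038]
top dish 0.7 513 rect [0.353 0.135 0.084 0.089 8.502] z [-0.001  0.015  0.021]
top marker 0.41 162 rect [ 3.7400e-01 -1.5200e-01  1.9000e-02  1.1100e-01  6.7437e+01] z [-0.003  0.011  0.018]
top tip_box 0.74 901 rect [0.774 0.267 0.122 0.085 0.367] z [0.014 0.071 0.077]
top jar 0.69 292 rect [ 0.541  0.519  0.053  0.051 42.758] z [0.007 0.07  0.08 ]
```

Run:
```python
from h import *
n="top"; c=cal(n); d=np.load("top_d.npy")
P=cloud(d,np.ones_like(d,bool),c)
def rect(name,lo,hi):
    Q=P[((P>lo)&(P<hi)).all(1)]; (cx,cy),(a,b),th=cv2.minAreaRect(Q[:,:2].astype(np.float32)); print(name,len(Q),np.round([cx,cy,a,b,th],3),Q[:,2].mean().round(4))
rect("bridge top",[.58,-.07,.105],[.80,.16,.122])
rect("box top",[.47,-.5,.09],[.75,-.23,.11])
rect("shield top",[.55,-.05,.18],[.65,.15,.21])
rect("carrier plate",[.43,.27,.0045],[.65,.41,.016])
rect("lug",[.43,.27,.04],[.65,.41,.07])
rect("base",[.45,-.07,.018],[.60,.16,.04])
rect("rails",[.45,-.07,.043],[.58,.16,.055])
c=cal("wrist");print(c["origin"],c["rotation"].round(3),arm.get_state()["t"])
```

```text
bridge top 1802 [0.668 0.049 0.17  0.17  2.722] 0.1155
box top 2941 [ 0.602 -0.359  0.201  0.172  3.48 ] 0.0998
shield top 147 [0.593 0.045 0.009 0.121 3.261] 0.1946
carrier plate 746 [ 0.542  0.342  0.136  0.217 87.445] 0.0082
lug 53 [0.487 0.334 0.013 0.041 0.454] 0.0579
base 1283 [0.543 0.043 0.12  0.17  2.31 ] 0.0292
rails 119 [0.534 0.042 0.098 0.124 3.317] 0.0473
[0.28681649 0.61564936 0.38446614] [[-0.317  0.908  0.272]
 [-0.948 -0.304 -0.091]
 [ 0.    -0.287  0.958]] 3.15
```

drive_tool([
  [0.63, -0.99, 0.06, 0, 0, -0.76],
  [0.63, -0.99, 0.06, 0, 0, -0.76],
  [0.63, -0.99, 0.06, 0, 0, -0.76],
  [0.63, -0.99, 0.06, 0, 0, -0.76],
  [0.63, -0.99, 0.06, 0, 0, -0.76],
], claw=1)

```text
t: 3.78
eef_pos: [0.3401, 0.441, 0.2389]
ee_rot: [-3.141, 0.0, -0.722]
force: [0.3, 0.8, -0.3]
width: 0.0876
```

drive_tool([
  [0.63, -0.99, 0.06, 0, 0, -0.76],
  [0.63, -0.99, 0.06, 0, 0, -0.76],
  [0.63, -0.99, 0.06, 0, 0, -0.76],
  [0.63, -0.99, 0.06, 0, 0, -0.76],
  [0.63, -0.99, 0.06, 0, 0, -0.76],
])

```text
t: 4.4
eef_pos: [0.4661, 0.243, 0.251]
ee_rot: [-3.141, 0.0, -1.12]
force: [1.2, 0.7, 0.1]
width: 0.0878
```

drive_tool([
  [0.63, -0.99, 0.06, 0, 0, -0.76],
  [0.63, -0.99, 0.06, 0, 0, -0.76],
  [0.63, -0.99, 0.06, 0, 0, -0.76],
  [0.63, -0.99, 0.06, 0, 0, -0.76],
  [0.63, -0.99, 0.06, 0, 0, -0.76],
])

```text
t: 5.03
eef_pos: [0.5922, 0.0449, 0.2629]
ee_rot: [-3.141, 0.0, -1.518]
force: [0.5, -0.0, -1.2]
width: 0.0877
```

drive_tool([
  [0, 0, 0, 0, 0, 0],
])

```text
t: 5.15
eef_pos: [0.5926, 0.0438, 0.2622]
ee_rot: [3.141, -0.001, -1.52]
force: [-0.5, -0.2, -0.1]
width: 0.0875
```

Run:
```python
from h import *
s=arm.get_state(); print(s)
c=cal("wrist"); im,d=arm.grab_frame("wrist"); np.save("w_d.npy",d)
print(c["origin"])
for t in ["imager","mouth","bridge","slot","shield_center","shield"]:
    for r in arm.landmark_of(t,"wrist")[:1]: print(t,round(r["score"],2),toW(r["point"],c).round(4))
P=cloud(d,np.ones_like(d,bool),c)
def rect(name,lo,hi):
    Q=P[((P>lo)&(P<hi)).all(1)]; (cx,cy),(a,b),th=cv2.minAreaRect(Q[:,:2].astype(np.float32)); print(name,len(Q),np.round([cx,cy,a,b,th],4),Q[:,2].mean().round(4))
rect("shield top",[.55,-.05,.188],[.65,.15,.21])
rect("bridge top",[.60,-.07,.105],[.80,.16,.122])
rect("base",[.45,-.07,.018],[.58,.16,.035])
rect("rails",[.45,-.07,.042],[.58,.16,.055])
cv2.imwrite("pics/w1.png",im[:,:,::-1])
```

```text
{'t': 5.15, 'q': array([ 4.02725283e-01,  2.05976689e-01, -1.17835798e-01,  3.63700668e-04,
       -1.24749556e+00, -3.52114596e-01]), 'qd': array([ 0.04803703, -0.01990094, -0.02686107, -0.01343112,  0.00299546,
       -0.00043799]), 'joint_efforts': array([-1.43886600e+00, -4.59150696e+01,  3.02903903e+01,  7.39651591e+00,
       -2.71863310e-02,  3.02830758e-02]), 'eef_pos': array([0.59260684, 0.04383527, 0.26219866]), 'ee_rot': array([ 3.14123123e+00, -5.00135105e-04, -1.52006991e+00]), 'force': array([-0.54644361, -0.18028383, -0.14758139]), 'moment': array([ 0.14794977,  0.03204889, -0.06537585]), 'width': 0.08754371366071752}
[ 0.59609885 -0.03388261  0.42016666]
imager 0.92 [ 0.5947  0.0446 -0.0028]
mouth 0.68 [0.5065 0.0408 0.0462]
bridge 0.85 [0.6074 0.0505 0.0831]
slot 0.94 [0.5916 0.0456 0.046 ]
shield_center 0.63 [ 0.5905 -0.1283  0.0534]
shield 0.84 [0.5897 0.0394 0.0476]
shield top 1540 [0.5913 0.0389 0.0076 0.1096 2.6749] 0.1976
bridge top 20483 [0.674  0.0494 0.1528 0.1678 2.4179] 0.1155
base 6140 [0.5313 0.0427 0.1025 0.1682 2.9492] 0.0268
rails 1066 [0.5315 0.0427 0.1003 0.1241 2.7351] 0.0471
```

View pics/w1.png

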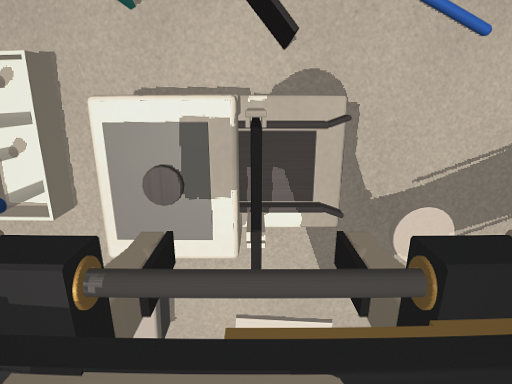

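drive_tool([
  [-0.03, 0.03, -0.8, 0, 0, 0],
  [0, 0, -0.8, 0, 0, 0],
  [0, 0, -0.75, 0, 0, 0],
  [0, 0, 0, 0, 0, 0],
], claw=1)

```text
t: 6.0
eef_pos: [0.5887, 0.0478, 0.1667]
ee_rot: [3.137, -0.001, -1.515]
force: [0.4, 0.8, 0.3]
width: 0.088
```

drive_tool([
  [0, 0, 0, 0, 0, 0],
  [0, 0, 0, 0, 0, 0],
  [0, 0, 0, 0, 0, 0],
  [0, 0, 0, 0, 0, 0],
  [0, 0, 0, 0, 0, 0],
], claw=0, newtons=40)

```text
t: 6.62
eef_pos: [0.5903, 0.0475, 0.1688]
ee_rot: [-3.141, 0.0, -1.516]
force: [0.1, -0.1, -0.3]
width: 0.043
```

drive_tool([
  [0, 0, 0, 0, 0, 0],
  [0, 0, 0, 0, 0, 0],
  [0, 0, 0, 0, 0, 0],
  [0, 0, 0, 0, 0, 0],
  [0, 0, 0, 0, 0, 0],
])

```text
t: 7.25
eef_pos: [0.5902, 0.0475, 0.1685]
ee_rot: [3.141, -0.0, -1.516]
force: [1.3, -0.2, -0.0]
width: 0.0083
```

drive_tool([
  [0, 0, 0, 0, 0, 0],
  [0, 0, 0.2, 0, 0, 0],
  [0, 0, 0.5, 0, 0, 0],
  [0, 0, 0.5, 0, 0, 0],
  [0, 0, 0, 0, 0, 0],
])

```text
t: 7.88
eef_pos: [0.5912, 0.0478, 0.2183]
ee_rot: [-3.139, 0.001, -1.515]
force: [0.1, -0.4, -1.5]
width: 0.0078
```

drive_tool([
  [0, 0, 0.7, 0, 0, 0],
  [0, 0, 0.7, 0, 0, 0],
  [0, 0, 0.65, 0, 0, 0],
  [-0.2, -0.7, 0, 0, 0, 0.13],
  [-0.2, -0.9, 0, 0, 0, 0],
])

```text
t: 8.5
eef_pos: [0.5737, -0.0165, 0.2976]
ee_rot: [3.14, 0.0, -1.5]
force: [0.1, -0.0, -1.3]
width: 0.0074
```

drive_tool([
  [-0.2, -0.95, 0, 0, 0, 0],
  [-0.2, -0.95, 0, 0, 0, 0],
  [-0.2, -0.95, 0, 0, 0, 0],
  [-0.2, -0.95, 0, 0, 0, 0],
  [-0.2, -0.95, 0, 0, 0, 0],
])

```text
t: 9.12
eef_pos: [0.5335, -0.2075, 0.2974]
ee_rot: [3.14, 0.001, -1.502]
force: [0.1, 0.1, -2.0]
width: 0.0078
```

drive_tool([
  [-0.2, -0.95, 0, 0, 0, 0],
  [-0.2, -0.95, 0, 0, 0, 0],
  [-0.2, -0.95, 0, 0, 0, 0],
  [-0.2, -0.7, 0, 0, 0, 0],
  [0, 0, 0, 0, 0, 0],
])

```text
t: 9.75
eef_pos: [0.5012, -0.3498, 0.2969]
ee_rot: [3.139, 0.001, -1.505]
force: [0.0, 0.1, -1.6]
width: 0.0077
```

Run:
```python
from h import *
s=arm.get_state(); print(s["t"],s["eef_pos"],s["ee_rot"],s["width"],s["force"])
im,d=arm.grab_frame("scene"); c=cal("scene")
P=cloud(d,np.ones_like(d,bool),c)
Q=P[((P>[.40,-.5,.11])&(P<[.5,-.2,.3])).all(1)]
cv2.imwrite("pics/s1.png",cv2.resize(im[100:290,90:330,::-1],None,fx=2.5,fy=2.5))
```

```text
9.75 [ 0.50117165 -0.34984509  0.29693027] [ 3.13947812e+00  1.11118367e-03 -1.50472045e+00] 0.007699325284900839 [ 0.0196539   0.10637286 -1.64340631]
```

View pics/s1.png

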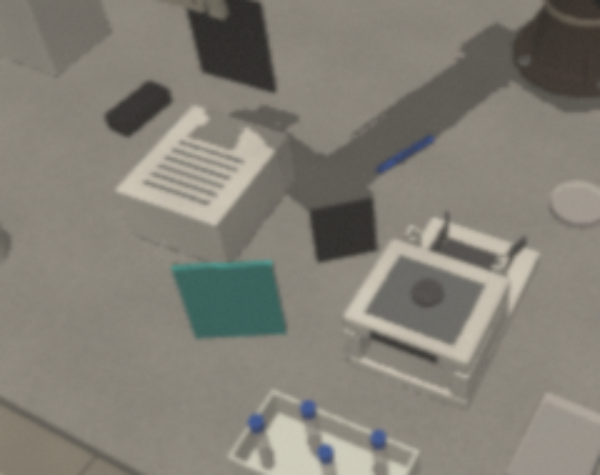

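drive_tool([
  [-0.12, -0.3, 0, -0.05, 0.83, 0],
  [0, 0, 0, -0.05, 0.83, 0],
  [0, 0, -0.4, -0.05, 0.84, 0],
  [0, 0, -0.8, 0, 0, 0],
  [0, 0, -0.8, 0, 0, 0],
])

```text
t: 10.42
eef_pos: [0.4982, -0.3592, 0.2167]
ee_rot: [2.879, 0.003, -1.501]
force: [0.3, -0.6, -2.5]
width: 0.0076
```

drive_tool([
  [0, 0, -0.8, 0, 0, 0],
  [0, 0, -0.7, 0, 0, 0],
  [0, 0, -0.4, 0, 0, 0],
  [0, 0, -0.2, 0, 0, 0],
  [0, 0, 0, 0, 0, 0],
])

```text
t: 11.05
eef_pos: [0.4977, -0.3604, 0.1347]
ee_rot: [2.879, 0.002, -1.502]
force: [0.3, -0.1, -1.9]
width: 0.0075
```

drive_tool([
  [0, 0, -0.3, 0, 0, 0],
  [0, 0, -0.1, 0, 0, 0],
  [0, 0, -0.05, 0, 0, 0],
])

```text
t: 11.42
eef_pos: [0.4977, -0.3605, 0.1173]
ee_rot: [2.879, 0.002, -1.502]
force: [-0.3, 4.8, 10.6]
width: 0.0079
```

drive_tool([
  [0, 0, -0.05, 0, 0, 0],
  [0, 0, 0, 0, 0, 0],
])

```text
t: 11.68
eef_pos: [0.498, -0.3606, 0.1171]
ee_rot: [2.88, 0.001, -1.501]
force: [-1.4, 5.3, 13.6]
width: 0.0078
```

drive_tool([
  [0, 0, 0.08, 0, 0, 0],
  [0.08, 0, 0, 0, 0, 0],
])

```text
t: 11.92
eef_pos: [0.5009, -0.3606, 0.118]
ee_rot: [2.88, 0.002, -1.502]
force: [1.4, -0.2, -1.7]
width: 0.0075
```

drive_tool([
  [0.05, 0, 0, 0, 0, 0],
  [0, 0, 0, 0, 0, 0],
])

```text
t: 12.18
eef_pos: [0.5019, -0.3606, 0.1175]
ee_rot: [2.877, 0.003, -1.503]
force: [-3.6, -0.6, 1.4]
width: 0.0075
```

drive_tool([
  [0, 0, 0, 0, 0, 0],
  [0, 0, 0, 0, 0, 0],
  [0, 0, 0, 0, 0, 0],
  [0, 0, 0, 0, 0, 0],
], claw=0.3)

```text
t: 12.68
eef_pos: [0.5029, -0.3605, 0.1178]
ee_rot: [2.88, 0.002, -1.502]
force: [0.0, -0.2, -0.1]
width: 0.026
```

drive_tool([
  [0.06, 0, 0.24, 0, 0, 0],
  [0.13, 0, 0.48, 0, 0, 0],
  [0.26, 0.02, 0.96, 0, 0, 0],
  [0, 0, 0.9, 0, 0, 0],
  [0, 0, 0, 0, 0, 0],
])

```text
t: 13.3
eef_pos: [0.5225, -0.3605, 0.2251]
ee_rot: [2.885, -0.001, -1.502]
force: [-0.6, 0.4, 0.1]
width: 0.0264
```

Run:
```python
from h import *
s=arm.get_state(); print(s["t"],s["eef_pos"],s["ee_rot"],s["width"],s["force"])
im,d=arm.grab_frame("top"); c=cal("top")
i2,d2=arm.grab_frame("wrist"); c2=cal("wrist")
P=np.vstack([cloud(d,np.ones_like(d,bool),c),cloud(d2,np.ones_like(d2,bool),c2)])
Q=P[((P>[.42,-.43,.01])&(P<[.56,-.30,.16])).all(1)]
for z in np.arange(.01,.16,.015):
    R=Q[(Q[:,2]>z)&(Q[:,2]<z+.015)]
    if len(R): print(round(z,3),len(R),R[:,0].min().round(3),np.median(R[:,0]).round(3),R[:,1].min().round(3),R[:,1].max().round(3))
cv2.imwrite("pics/l1.png",np.hstack([cv2.resize(im[120:280,230:400,::-1],(400,376)),cv2.resize(i2[:,:,::-1],(400,376))]))
```

```text
13.3 [ 0.52252904 -0.36046705  0.22508901] [ 2.88539164e+00 -8.27580117e-04 -1.50174037e+00] 0.02641671316551944 [-0.59727379  0.41890604  0.1458523 ]
0.01 64 0.466 0.473 -0.425 -0.303
0.025 69 0.47 0.477 -0.425 -0.301
0.04 69 0.475 0.481 -0.426 -0.302
0.055 147 0.478 0.483 -0.424 -0.3
0.07 100 0.484 0.487 -0.424 -0.301
0.085 8477 0.487 0.532 -0.43 -0.3
0.1 241 0.491 0.529 -0.427 -0.3
0.115 200 0.493 0.499 -0.423 -0.301
0.13 1465 0.499 0.509 -0.423 -0.301
0.145 220 0.501 0.507 -0.422 -0.303
```

View pics/l1.png

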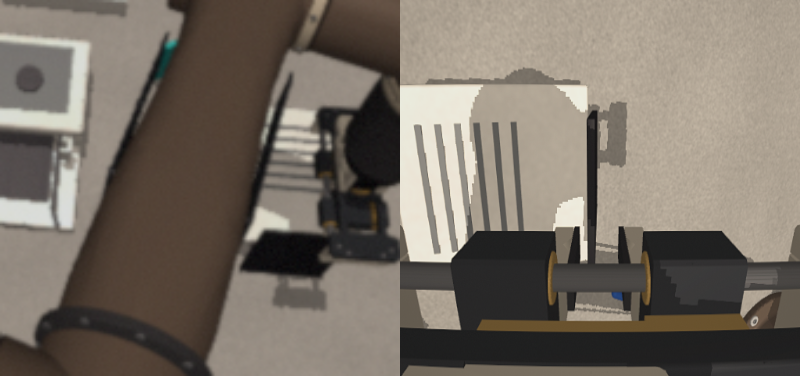

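drive_tool([
  [0, 0, 0.5, 0.05, -0.8, 0],
  [0, 0.5, 0, 0.05, -0.8, 0],
  [-0.05, 0.9, 0, 0.05, -0.85, 0],
  [-0.05, 1, 0, 0, 0, -0.05],
  [-0.05, 1, 0, 0, 0, -0.05],
], claw=1)

```text
t: 14.02
eef_pos: [0.5136, -0.2227, 0.2403]
ee_rot: [3.135, 0.001, -1.513]
force: [0.1, 0.5, -0.5]
width: 0.0708
```

drive_tool([
  [-0.06, 1, 0, 0, 0, -0.05],
  [-0.06, 1, 0, 0, 0, -0.05],
  [-0.06, 1, 0, 0, 0, -0.05],
  [-0.06, 1, 0, 0, 0, -0.05],
  [-0.06, 1, 0, 0, 0, -0.05],
])

```text
t: 14.65
eef_pos: [0.5019, -0.0225, 0.2402]
ee_rot: [3.135, 0.0, -1.539]
force: [0.6, 0.3, 0.3]
width: 0.0876
```

drive_tool([
  [-0.06, 1, 0, 0, 0, -0.05],
  [-0.06, 1, 0, 0, 0, -0.05],
  [-0.06, 1, 0, 0, 0, -0.05],
  [-0.06, 1, 0, 0, 0, -0.05],
  [-0.06, 1, 0, 0, 0, -0.05],
])

```text
t: 15.28
eef_pos: [0.4899, 0.1773, 0.2401]
ee_rot: [3.135, -0.001, -1.565]
force: [0.4, 0.0, 0.5]
width: 0.0877
```

drive_tool([
  [-0.06, 1, 0, 0, 0, -0.05],
  [-0.06, 1, 0, 0, 0, -0.05],
  [-0.03, 0.8, 0, 0, 0, 0],
  [-0.03, 0.3, 0, 0, 0, 0],
  [0, 0, 0, 0, 0, 0],
])

```text
t: 15.9
eef_pos: [0.483, 0.3003, 0.2401]
ee_rot: [3.135, -0.001, -1.574]
force: [0.4, 0.0, -0.4]
width: 0.0874
```

Run:
```python
from h import *
s=arm.get_state(); print(s["t"],s["eef_pos"],s["ee_rot"],s["width"])
c=cal("wrist"); im,d=arm.grab_frame("wrist")
for t in ["carrier","carrier_lug","carrier_hole"]:
    for r in arm.landmark_of(t,"wrist")[:2]: print(t,round(r["score"],2),toW(r["point"],c).round(4))
P=cloud(d,np.ones_like(d,bool),c)
def rect(name,lo,hi):
    Q=P[((P>lo)&(P<hi)).all(1)]; (cx,cy),(a,b),th=cv2.minAreaRect(Q[:,:2].astype(np.float32)); print(name,len(Q),np.round([cx,cy,a,b,th],4),Q[:,2].mean().round(4))
rect("plate",[.43,.27,.0055],[.65,.41,.010])
rect("lug",[.43,.27,.057],[.65,.41,.067])
cv2.imwrite("pics/c1.png",im[:,:,::-1])
```

```text
15.9 [0.48304867 0.30029849 0.24010168] [ 3.13517910e+00 -9.10929443e-04 -1.57441805e+00] 0.08739497926293756
carrier 0.83 [5.366e-01 3.358e-01 3.000e-04]
carrier 0.58 [3.412e-01 3.671e-01 1.000e-04]
carrier_lug 0.8 [0.486  0.3385 0.0351]
carrier_lug 0.56 [0.3389 0.3214 0.0336]
carrier_hole 0.95 [0.5882 0.3341 0.0021]
plate 6439 [ 0.5349  0.3348  0.0906  0.1509 89.0054] 0.0077
lug 384 [4.8460e-01 3.3550e-01 4.0200e-02 1.1300e-02 8.9755e+01] 0.0616
```

View pics/c1.png

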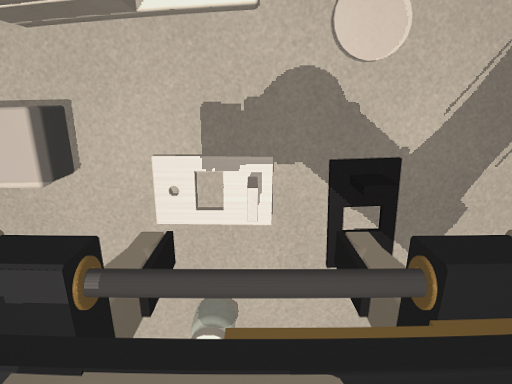

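drive_tool([
  [0.05, 0.45, -0.6, 0, -0.06, -0.13],
  [0, 0.44, -0.9, 0, 0, 0],
  [0, 0, -0.9, 0, 0, 0],
  [0, 0, -0.9, 0, 0, 0],
  [0, 0, -0.9, 0, 0, 0],
], claw=0.55)

```text
t: 16.73
eef_pos: [0.4858, 0.3352, 0.0723]
ee_rot: [-3.14, 0.001, -1.59]
force: [-0.4, -0.1, -0.2]
width: 0.0489
```

drive_tool([
  [0, 0, -0.6, 0, 0, 0],
  [0, 0, -0.4, 0, 0, 0],
  [0, 0, 0, 0, 0, 0],
  [0, 0, 0, 0, 0, 0],
])

```text
t: 17.23
eef_pos: [0.4861, 0.3363, 0.034]
ee_rot: [-3.139, 0.002, -1.589]
force: [0.1, -0.6, 0.2]
width: 0.0483
```

drive_tool([
  [-0.02, 0, -0.08, 0, 0, 0],
  [0, 0, 0, 0, 0, 0],
  [0, 0, 0, 0, 0, 0],
  [0, 0, 0, 0, 0, 0],
  [0, 0, 0, 0, 0, 0],
], claw=0, newtons=60)

```text
t: 17.85
eef_pos: [0.4848, 0.336, 0.0299]
ee_rot: [-3.14, 0.001, -1.589]
force: [0.6, 0.6, 1.0]
width: 0.0118
```

drive_tool([
  [0, 0, 0, 0, 0, 0],
  [0, 0, 0, 0, 0, 0],
  [0, 0, 0.3, 0, 0, 0],
  [0, 0, 0.8, 0, 0, 0],
  [0, 0, 0, 0, 0, 0],
])

```text
t: 18.48
eef_pos: [0.4859, 0.3372, 0.0766]
ee_rot: [-3.138, 0.004, -1.588]
force: [1.0, -0.3, -2.8]
width: 0.0116
```

drive_tool([
  [-0.2, 0, 0.6, 0, 0, 0.1],
  [-0.2, -0.4, 0.6, 0, 0, 0.1],
  [-0.2, -0.8, 0, 0, 0, 0.1],
  [-0.2, -0.9, 0, 0, 0, 0.1],
  [-0.2, -0.9, 0, 0, 0, 0.1],
])

```text
t: 19.1
eef_pos: [0.4438, 0.2145, 0.1214]
ee_rot: [-3.141, -0.0, -1.536]
force: [0.2, 0.3, -2.3]
width: 0.0116
```

drive_tool([
  [-0.2, -0.9, 0, 0, 0, 0.12],
  [-0.2, -0.9, 0, 0, 0, 0],
  [-0.2, -0.9, 0, 0, 0, 0],
  [0, -0.9, 0, 0, 0, 0],
  [0, -0.8, 0, 0, 0, 0],
])

```text
t: 19.73
eef_pos: [0.4199, 0.0386, 0.1216]
ee_rot: [-3.141, 0.0, -1.524]
force: [0.7, -0.3, -2.7]
width: 0.0118
```

drive_tool([
  [0, 0, 0, 0, 0, 0],
  [0, 0, 0, 0, 0, 0],
])

```text
t: 19.98
eef_pos: [0.4206, 0.0399, 0.1217]
ee_rot: [-3.141, 0.001, -1.525]
force: [-1.2, 0.0, -2.3]
width: 0.0122
```

```bash
cat > look.py <<'E'
from h import *
import sys
s=arm.get_state(); print(s["t"],s["eef_pos"].round(4),s["ee_rot"].round(4),s["width"].round(4),s["force"].round(1))
c=cal("wrist"); im,d=arm.grab_frame("wrist")
for t in ["carrier","carrier_lug","carrier_hole","mouth","bridge","slot","imager"]:
    for r in arm.landmark_of(t,"wrist")[:1]: print(t,round(r["score"],2),toW(r["point"],c).round(4))
P=cloud(d,np.ones_like(d,bool),c); np.save("P.npy",P)
def rect(name,lo,hi):
    Q=P[((P>lo)&(P<hi)).all(1)]
    if len(Q)>20:
        (cx,cy),(a,b),th=cv2.minAreaRect(Q[:,:2].astype(np.float32)); print(name,len(Q),np.round([cx,cy,a,b,th],4),Q[:,2].mean().round(4))
t=s["eef_pos"]; pz=t[2]-.030+.008
rect("plate",[t[0]-.04,t[1]-.07,pz-.006],[t[0]+.15,t[1]+.07,pz+.006])
rect("bridge top",[.60,-.07,.109],[.80,.16,.122])
rect("rails",[.49,-.07,.044],[.60,.16,.052])
Q=P[((P>[.5,-.06,.109])&(P<[.8,.16,.122])).all(1)]; print("edges y",np.percentile(Q[:,1],[.2,99.8]).round(4))
cv2.imwrite("pics/"+sys.argv[1],im[:,:,::-1])
E
python3 look.py e1.png
```

```text
Traceback (most recent call last):
  File "look.py", line 3, in <module>
    s=arm.get_state(); print(s["t"],s["eef_pos"].round(4),s["ee_rot"].round(4),s["width"].round(4),s["force"].round(1))
                                                                               ^^^^^^^^^^^^^^^^
AttributeError: 'float' object has no attribute 'round'
```

```bash
sed -i 's/s\["width"\].round(4)/s["width"]/' look.py; python3 look.py e1.png
```

```text
19.975 [0.4206 0.0399 0.1217] [-3.1407e+00  5.0000e-04 -1.5247e+00] 0.012248491903299926 [-1.2  0.  -2.3]
carrier_lug 0.77 [0.4216 0.0443 0.1264]
mouth 0.64 [0.5084 0.0422 0.0492]
bridge 0.58 [0.4207 0.0459 0.1254]
slot 0.69 [0.5913 0.0501 0.0468]
plate 17545 [0.4708 0.0322 0.1511 0.071  2.9866] 0.0994
rails 1916 [5.47200e-01 4.08000e-02 1.26500e-01 1.09200e-01 8.75635e+01] 0.0476Traceback (most recent call last):
  File "look.py", line 16, in <module>
    Q=P[((P>[.5,-.06,.109])&(P<[.8,.16,.122])).all(1)]; print("edges y",np.percentile(Q[:,1],[.2,99.8]).round(4))
                                                                        ~~~~~~~~~~~~~^^^^^^^^^^^^^^^^^^
    return _quantile_unchecked(
        a, q, axis, out, overwrite_input, method, keepdims, weights)
    return _ureduce(a,
                    func=_quantile_ureduce_func,
    ...<5 lines>...
                    overwrite_input=overwrite_input,
                    method=method)
    r = func(a, **kwargs)
    result = _quantile(arr,
                       quantiles=q,
    ...<2 lines>...
                       out=out,
                       weights=wgt)
    slices_having_nans = np.isnan(arr[-1, ...])
                                  ~~~^^^^^^^^^
IndexError: index -1 is out of bounds for axis 0 with size 0
```

Run:
```python
from h import *
P=np.load("P.npy")
Q=P[((P>[.39,-.01,.093])&(P<[.545,.08,.106])).all(1)]
k=np.linalg.lstsq(np.c_[Q[:,:2],np.ones(len(Q))],Q[:,2],rcond=None)[0]; print("plate slope deg",np.degrees(k[:2]).round(2))
R=P[((P>[.50,-.06,.044])&(P<[.63,.15,.052])).all(1)]
yaw=np.radians(2.7);u=np.array([np.cos(yaw),np.sin(yaw)]);n=np.array([-u[1],u[0]])
q=np.c_[(R[:,:2]-[.5912,.0455])@u,(R[:,:2]-[.5912,.0455])@n]
for lo in np.arange(-.10,.05,.015):
    s=q[(q[:,0]>lo)&(q[:,0]<lo+.015)]
    for sg in (-1,1):
        t=s[(s[:,1]*sg>0.03)][:,1]
        if len(t)>5: print(round(lo,3),sg,len(t),np.percentile(t,[2,50,98]).round(4))
B=P[((P>[.45,-.08,.022])&(P<[.6,.15,.030])).all(1)]
q=np.c_[(B[:,:2]-[.5912,.0455])@u,(B[:,:2]-[.5912,.0455])@n]
print("base",len(q),np.percentile(q,[.5,99.5],axis=0).round(4))
for lo in np.arange(-.11,.0,.02):
    s=q[(q[:,0]>lo)&(q[:,0]<lo+.02)]
    if len(s)>10: print(round(lo,2),len(s),np.percentile(s[:,1],[1,99]).round(4))
```

```text
plate slope deg [-0.05  0.21]
-0.1 -1 108 [-0.0566 -0.0526 -0.049 ]
-0.085 -1 226 [-0.0547 -0.0512 -0.0475]
-0.07 -1 224 [-0.0549 -0.0514 -0.0477]
-0.055 -1 234 [-0.055  -0.0514 -0.0469]
-0.04 -1 237 [-0.0552 -0.0512 -0.047 ]
-0.025 -1 244 [-0.0679 -0.0519 -0.0472]
-0.01 -1 251 [-0.0693 -0.0515 -0.0469]
-0.01 1 175 [0.048  0.0513 0.0555]
0.005 -1 89 [-0.0509 -0.0487 -0.047 ]
0.005 1 173 [0.0478 0.0511 0.0555]
0.02 1 152 [0.0475 0.0507 0.0557]
base 8689 [[-0.1095 -0.0842]
 [ 0.0044  0.0377]]
-0.11 2640 [-0.0835  0.0374]
-0.09 2335 [-0.0838  0.037 ]
-0.07 1052 [-0.084  -0.0426]
-0.05 1025 [-0.0838 -0.0428]
-0.03 1003 [-0.0835 -0.043 ]
-0.01 627 [-0.0837  0.0482]
```

drive_tool([
  [0, 0, -0.5, 0, 0, 0],
  [0.1, 0, -0.48, 0, 0, 0],
  [0.7, 0.03, 0, 0, 0, 0],
  [0.7, 0.03, 0, 0, 0, 0],
  [0.7, 0.03, 0, 0, 0, 0],
])

```text
t: 21.0
eef_pos: [0.5097, 0.0437, 0.0824]
ee_rot: [-3.141, 0.0, -1.523]
force: [-0.2, -0.1, -2.1]
width: 0.0116
```

drive_tool([
  [0.6, 0.02, 0, 0, 0, 0],
  [0.22, 0, 0, 0, 0, 0],
  [0, 0, 0, 0, 0, 0],
  [0, 0, 0, 0, 0, 0],
])

```text
t: 21.5
eef_pos: [0.5405, 0.0442, 0.0824]
ee_rot: [-3.141, 0.0, -1.524]
force: [-0.1, -0.2, -1.8]
width: 0.0113
```

drive_tool([
  [0.02, 0, -0.1, 0, 0, 0],
  [0, 0, -0.1, 0, 0, 0],
  [0, 0, -0.05, 0, 0, 0],
  [0, 0, 0, 0, 0, 0],
])

```text
t: 22.0
eef_pos: [0.5421, 0.0443, 0.0723]
ee_rot: [-3.141, 0.0, -1.524]
force: [-0.1, 0.8, -2.0]
width: 0.0116
```

drive_tool([
  [0, 0, -0.05, 0, 0, 0],
  [0, 0, -0.05, 0, 0, 0],
  [0, 0, 0, 0, 0, 0],
])

```text
t: 22.38
eef_pos: [0.5421, 0.0443, 0.0683]
ee_rot: [-3.141, 0.0, -1.524]
force: [-0.0, 0.5, -2.5]
width: 0.0116
```

drive_tool([
  [0, 0, -0.05, 0, 0, 0],
  [0, 0, 0, 0, 0, 0],
])

```text
t: 22.62
eef_pos: [0.5422, 0.0443, 0.0664]
ee_rot: [-3.141, 0.0, -1.524]
force: [0.4, 0.4, -2.4]
width: 0.0114
```

drive_tool([
  [0, 0, -0.05, 0, 0, 0],
  [0, 0, -0.05, 0, 0, 0],
  [0, 0, 0, 0, 0, 0],
])

```text
t: 23.0
eef_pos: [0.5424, 0.0443, 0.063]
ee_rot: [-3.14, 0.0, -1.524]
force: [-2.5, -0.1, 5.4]
width: 0.0117
```

drive_tool([
  [0, 0, -0.05, 0, 0, 0],
  [0, 0, 0, 0, 0, 0],
])

```text
t: 23.25
eef_pos: [0.5424, 0.0443, 0.0612]
ee_rot: [-3.14, 0.0, -1.524]
force: [-3.4, 0.2, 6.9]
width: 0.0117
```

drive_tool([
  [-0.02, 0, -0.05, 0, 0, 0],
  [0, 0, 0, 0, 0, 0],
])

```text
t: 23.5
eef_pos: [0.5424, 0.0443, 0.0607]
ee_rot: [-3.138, 0.0, -1.523]
force: [-5.9, 0.0, 18.9]
width: 0.0115
```

drive_tool([
  [0, 0, -0.04, 0, 0, 0],
  [0, 0, 0, 0, 0, 0],
])

```text
t: 23.75
eef_pos: [0.5424, 0.0443, 0.0606]
ee_rot: [-3.138, 0.0, -1.522]
force: [-12.4, -0.4, 34.5]
width: 0.0115
```

drive_tool([
  [-0.03, 0, 0.03, 0, 0, 0],
  [0, 0, 0, 0, 0, 0],
  [0, 0, 0, 0, 0, 0],
])

```text
t: 24.12
eef_pos: [0.5424, 0.0445, 0.0607]
ee_rot: [-3.136, 0.001, -1.523]
force: [-2.3, -1.3, 18.1]
width: 0.0117
```

Run:
```python
from h import *
s=arm.get_state(); print(s["t"],s["eef_pos"],s["ee_rot"],s["width"],s["force"],s["moment"])
c=cal("wrist"); i2,d=arm.grab_frame("wrist"); P=cloud(d,np.ones_like(d,bool),c)
Q=P[((P>[.50,-.01,.030])&(P<[.60,.08,.046])).all(1)]
k=np.linalg.lstsq(np.c_[Q[:,:2],np.ones(len(Q))],Q[:,2],rcond=None)[0]; print("plate top slope deg",np.degrees(k[:2]).round(2),"z centre",k@[.5912,.0455,1],len(Q))
im,d=arm.grab_frame("scene"); c=cal("scene"); P=cloud(d,np.ones_like(d,bool),c)
im3,d3=arm.grab_frame("top"); P=np.vstack([P,cloud(d3,np.ones_like(d3,bool),cal("top"))])
for z in np.arange(.01,.16,.03):
    R=P[((P>[.42,-.43,z])&(P<[.499,-.30,z+.015])).all(1)]
    if len(R): print(round(z,3),len(R),R[:,0].min().round(3))
cv2.imwrite("pics/f.png",np.vstack([np.hstack([cv2.resize(im[100:290,90:330,::-1],(400,300)),cv2.resize(i2[:,:,::-1],(400,300))]),np.hstack([cv2.resize(im3[60:290,80:440,::-1],(800,300))])]))
```

```text
24.125 [0.54239441 0.04447712 0.06072606] [-3.13614272e+00  5.08333471e-04 -1.52254489e+00] 0.011739118363020485 [-2.2710788  -1.32575483 18.08840656] [-0.59390966  1.22629271 -0.09155833]
plate top slope deg [-2.54 -3.24] z centre 0.03478136542772561 9843
0.01 62 0.463
0.04 60 0.474
0.07 63 0.483
0.1 64 0.492
0.13 1 0.498
```

View pics/f.png

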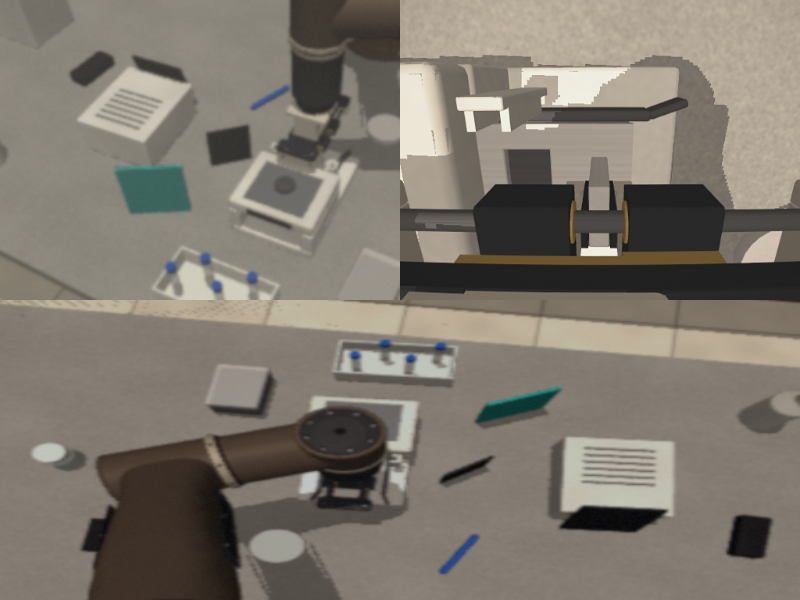

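Run:
```python
from h import *
c=cal("wrist"); i2,d=arm.grab_frame("wrist"); P=cloud(d,np.ones_like(d,bool),c)
yaw=np.radians(2.7);u=np.array([np.cos(yaw),np.sin(yaw)]);n=np.array([-u[1],u[0]])
q=np.c_[(P[:,:2]-[.5912,.0455])@u,(P[:,:2]-[.5912,.0455])@n,P[:,2]]
q=q[(q[:,2]<.05)&(q[:,2]>.028)&(abs(q[:,1])<.05)&(abs(q[:,0])<.09)]
print("plate x range",np.percentile(q[(q[:,2]>.035)][:,0],[.5,99.5]))
for x in np.arange(-.085,.03,.01):
    m=q[(q[:,0]>x)&(q[:,0]<x+.01)]; m1=m[(m[:,1]<-.03)&(m[:,1]>-.042)]
    if len(m1)>5: print(round(x,3),len(m1),np.median(m1[:,2]).round(4),m1[:,1].min().round(4))
```

```text
plate x range [-0.07889781  0.04237272]
-0.075 321 0.0385 -0.042
-0.065 356 0.0386 -0.042
-0.055 343 0.0386 -0.042
-0.045 342 0.0387 -0.0418
-0.035 349 0.0386 -0.0418
-0.025 348 0.0386 -0.042
-0.015 349 0.0387 -0.042
-0.005 343 0.0388 -0.0419
0.005 320 0.0388 -0.0417
0.015 259 0.0387 -0.0418
0.025 335 0.0387 -0.0419
```

```bash
python3 -c "
from h import *
s=arm.get_state();print(s['t'],s['force'],s['width']);print(arm.job_done())"
```

```text
24.325 [-2.27235477 -1.97878568 16.94209835] 0.011554427215244812
the job is handed in; nothing more can be done
None
```

The job is handed in at 24.3 s. The shield is leaning on the power unit, and the arm is still holding the carrier pressed down to the stop.

- **Shield:** I lifted it out of the slot and set it on its bottom edge at about 15° against the front of the power unit, then let go. The last pictures show it still leaning, its front surface going from x = 0.463 m near the bench to about 0.498 m near the top.
- **Carrier:** I gripped the light-coloured carrier by its lug, moved it in under the bridge and lowered it. It passed the pin's tip height with no contact force, so the pin is in the hole. The platen then took about 7 N, and the force rose sharply at the stop.
- **Last checks:** The plate is level, with its underside at about 30.6 mm (31 mm expected at the stop). The push is about 17 N and the grip is firm.
- **Bystanders and look-alikes:** I never reached for any of them. They look unmoved in the last pictures, though the arm hides part of the black carrier there.
- **Disagreements:** The push briefly reached 34 N with a 12 N sideways load, and I backed it off. One plate-slope fit gave about 3° because it included the window. A second fit without the window showed the plate level.

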